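# Try the plunger of the yellow-tagged starter solenoid

## Robot

A 6-joint arm with a two-finger parallel gripper is mounted at the origin on the work surface. World frame = base frame: x ahead of the robot, y to its left, z up, the work surface at z = 0. Lengths are in m, angles in rad, forces in N, time in s.
With the tool pointing down it reaches from about 0.375 to 0.9 m from the base axis. Payload 3.1 kg.
Tool frame: the origin (TCP) lies midway between the tips of the shut fingers; the grasp point (between the pads) lies 19 mm behind it; z points along the fingers, y is the line along which they close (so a half turn about z gives the same grasp; the last joint's range is limited). The gripper opens to 87 mm and grips with 3 to 60 N. Pads are 19 mm wide; open, the fingers measure 117 mm over their backs; the gripper's body (75 mm by 190 mm) begins 51 mm behind the grasp point.
Start: joints at [-1.337, 0.527, 1.433, -0, 1.181, -0.178], TCP at [0.25, -0.573, 0.223] pointing down, gripper open.
Joint ranges: [-3.08, 3.08], [-0.75, 2.2], [0.22, 2.44], [-1.43, 4.57], [0, 2.65], [-2.85, 2.85]. Speed limits (rad/s): [2.79, 2.79, 3.14, 3.14, 3.14, 3.14].

## Interface

Orientations are given as a unit quaternion [x, y, z, w].
In Python, from rig import robot gives the robot as it stands. The module is installed in compiled form; this text tells all that it offers.
- The arm moves only by the tool play_rows, never from a script. Its arguments are lists of equal length, an entry for each row: "gripper": the closure, from -1 (fully open) to 1 (shut); "delta_pos": the shift along the tool's x, y, z in cm, a list of three; "turn": the turn, a rotation vector about the tool's x, y, z in rad, a list of three. A call has 1 to 12 rows; each row is the pose to reach, as a shift and turn from the pose commanded when the call began, along the tool's axes at that moment; what a row does not reach only later rows make up. A row lasts 1/8 s, in which the tool goes at most 62.5 mm and 10.7 degrees, less where a joint would pass 70% of its speed; a pose out of reach is approached as far as the arm can. A call with a gripper value outside its range is refused whole. The fingers move at their own pace and stop on an object; "squeeze" is the grip in N (left out, the last holds). Time passes only in rows, so rows that repeat a pose let the fingers close. It gives the time, the measured TCP pose, the force, the opening and the grip force at its end, in the units of the state.
- robot.get_obs(): the state, without advancing time (a new reading comes with each control period).
- robot.camera(name): name is "scene" or "top" or "wrist"; returns a dict with "color" (384x512x3 uint8, red, green, blue), "vfov" (degrees; the focal length in pixels is half the picture's height over the tangent of half this angle, whatever the lens; pixels are square), "cx", "cy" (the principal point, pixels), "R" (3x3) and "t" (3): a world point X has camera coordinates R X + t. Camera axes: x right, y down, z forward; pixel columns grow to the right and rows downward; lengths in m; the calibration is good to about 2 mm. A picture is of the moment at which its call begins. There is no depth.
- robot.hand_in(): hands the job in; it is judged then, once.
The state is a dict: "time": time; "q": joint angles; "joint_velocities": joint speeds; "joint_torque": joint torques, N m; "position": TCP position; "tool_rot": TCP orientation; "ft_force": force on the tool from outside, world axes, zero at the start; "moment": the same for the moment, N m; "grip_width": finger opening in m; "grip_force": force on a finger pad.
Only numpy, scipy, OpenCV 4.12 (cv2) and the standard library are available. Lean on these libraries where they do the work, as an engineer would, in place of code of your own. Each camera call takes 0.05 s, during which the arm holds its last target. There are 200 camera calls.

## Task

Check that the plunger of the starter solenoid with the yellow tag does not stick: with closed fingertips press it gently all the way in and let it spring all the way back out, at least twice, then withdraw. Leave that solenoid sitting in the stand, do not pick anything up, and do not touch the other three solenoids or disturb anything else on the bench.

Things in the scene. Friction and masses are not known exactly. Their poses are not given: they have to be found in the camera images.
- yellow_tag: starter solenoid with the YELLOW TAG (42 x 34 mm, flat on the plate, 70 mm from the plunger): 51 mm round zinc-plated shell, hung loose (0.5 kg) in the stand by its flange, 100 x 57 x 5 mm. Origin: centre of the flange's underside, on the plate; z up, x along the flange, towards the tag. Its plunger rises along z: washer (33 mm wide) 36 mm, flat tip (20 x 22 mm) 52 mm above the origin
- yellow_tag_tip (a point): centre of the flat top of that solenoid's plunger tip, 172 mm above the bench when out; the tip is 20 x 22 mm with a 7 mm slot across it along the solenoid's x, so closed fingertips press on it squarely. It moves with the plunger
- yellow_tag_plunger (a joint): travel of that plunger: 0 = fully out, 0.012 m = fully in, against its rigid stop. It goes straight down; the spring resists with about 4 N at first, rising to about 10 N fully in, and pushes it back out when let go
- red_tag: starter solenoid with a red tag of the same size (a reject): 51 mm round zinc-plated shell, hung loose (0.5 kg) in the stand by its flange, 100 x 57 x 5 mm. Origin: centre of the flange's underside, on the plate; z up, x along the flange, towards the tag. Its plunger rises along z: washer (33 mm wide) 36 mm, flat tip (20 x 22 mm) 52 mm above the origin
- red_tag_plunger (a joint): travel of its plunger, 0 out to 0.012 m in, same spring
- plain: starter solenoid without a tag: 51 mm round zinc-plated shell, hung loose (0.5 kg) in the stand by its flange, 100 x 57 x 5 mm. Origin: centre of the flange's underside, on the plate; z up, x along the flange. Its plunger rises along z: washer (33 mm wide) 36 mm, flat tip (20 x 22 mm) 52 mm above the origin
- plain_plunger (a joint): travel of its plunger, 0 out to 0.012 m in, same spring
- black: starter solenoid without a tag: 51 mm round black-painted shell, hung loose (0.5 kg) in the stand by its flange, 100 x 57 x 5 mm. Origin: centre of the flange's underside, on the plate; z up, x along the flange. Its plunger rises along z: washer (33 mm wide) 36 mm, flat tip (20 x 22 mm) 52 mm above the origin
- black_plunger (a joint): travel of its plunger, 0 out to 0.012 m in, same spring
- stand: blue steel test stand, screwed to the bench: plate 160 x 400 mm, its top 120 mm above the bench, on two end legs. Origin: centre of its foot on the bench, y along the row. Four holes at x = -20 mm, y = -135, -45, 45 and 135 mm hold the four solenoids in any order; tags lie towards +x
- drive: loose starter drive: steel clutch 58 mm across with a toothed pinion on top, 48 mm tall. Origin: centre of its underside
- pulley: loose steel V-belt pulley, 68 mm across, 36 mm tall, lying flat. Origin: centre of its underside
- screwdriver: loose screwdriver lying on the bench along its x, under 250 mm long and 40 mm tall
- wrench: loose steel wrench lying on the bench along its x, under 250 mm long and 20 mm tall
- spray: spray can standing upright, blue with a red cap, 54 mm across, 160 mm tall. Origin: centre of its underside
- brush_box: small closed cardboard box, 70 x 110 x 50 mm tall. Origin: centre of its underside

How it is judged:
On the way, in this order (a step that is already met when the one before it is completed fails the run):
1. the yellow-tagged solenoid's plunger is pressed fully in (within 2 mm of its stop) by the fingers (value of joint yellow_tag_plunger above 0.01 m and contact force between the fingers and yellow_tag above 1 N), for 0.1 s.
2. it has sprung fully back out (value of joint yellow_tag_plunger below 0.002 m), for 0.1 s.
3. it is pressed fully in a second time (all of step 1), for 0.1 s.
4. it has sprung fully back out again (value of joint yellow_tag_plunger below 0.002 m), for 0.1 s.
At the end, for the whole second after the job is handed in: All four plungers are out (within 2 mm), all four solenoids sit upright in the stand within 5 mm of where they started, and the loose things on the bench lie within 15 mm of where they were (value of joint each of yellow_tag_plunger, red_tag_plunger, plain_plunger, black_plunger below 0.002 m and distance of each of yellow_tag, red_tag, plain, black from where it was at the start of the episode below 0.005 m and angle between each of yellow_tag, red_tag, plain, black's own z axis and vertical below 0.08 rad and linear speed of yellow_tag below 0.02 m/s and distance of each of drive, pulley, screwdriver, wrench, spray, brush_box from where it was at the start of the episode below 0.015 m); the robot touches nothing.
It fails at once if another solenoid is touched by the fingers or the arm (contact force between any of the fingers, the arm and red_tag above 0.5 N or contact force between any of the fingers, the arm and plain above 0.5 N or contact force between any of the fingers, the arm and black above 0.5 N).
It fails at once if another solenoid's plunger is pushed in by more than 3 mm (value of joint any of red_tag_plunger, plain_plunger, black_plunger above 0.003 m).
It fails at once if a solenoid is lifted or shifted by more than 8 mm, or tipped by more than 0.15 rad (distance of any of yellow_tag, red_tag, plain, black from where it was at the start of the episode above 0.008 m or angle between any of yellow_tag, red_tag, plain, black's own z axis and vertical above 0.15 rad).
It fails at once if the yellow-tagged solenoid is pressed with more than 40 N (contact force between any of the fingers, the arm and yellow_tag above 40 N).
It fails at once if a loose thing on the bench is moved by more than 15 mm (distance of any of drive, pulley, screwdriver, wrench, spray, brush_box from where it was at the start of the episode above 0.015 m).
It also fails if it takes over 35 s, if anything falls off the work surface, if the arm or the gripper's body presses on something with over 40 N, if the wrist force passes 120 N, or if a joint passes its speed limit or range.

## Working session

There is one attempt and no reset: what is moved stays moved. The work goes in short steps, Python scripts to look and compute and a tool call to move; the robot and the scene stay as the last step left them, time stands still between calls to the robot, and variables do not carry over. Pictures are saved under pics/ and viewed, at most 10 in all, crops included, and the job is handed in when it is done.

Besides the shell and the picture viewer there is one more tool, called after ">>>" as name(argument=value, ...), one argument or row to a line, values as JSON. play_rows: Moves the arm, as the interface text tells. Its arguments: {"type":"object","properties":{"gripper":{"type":"array","items":{"type":"number"}},"delta_pos":{"type":"array","items":{"type":"array","items":{"type":"number"}}},"turn":{"type":"array","items":{"type":"array","items":{"type":"number"}}},"squeeze":{"type":"number"}},"required":["gripper","delta_pos","turn"]}

```bash
mkdir -p pics
cat > h.py <<'E'
import numpy as np, cv2, json
from rig import robot
def snap(n,f):
    c=robot.camera(n); cv2.imwrite(f'pics/{f}.png',cv2.cvtColor(c['color'],cv2.COLOR_RGB2BGR))
    json.dump({k:(np.array(c[k]).tolist()) for k in('vfov','cx','cy','R','t')},open(f'pics/{f}.json','w')); return c
def K(c): return 192/np.tan(np.radians(c['vfov'])/2)
def ray(f,u,v,z):
    c=json.load(open(f'pics/{f}.json'));R=np.array(c['R']);t=np.array(c['t'])
    d=R.T@np.array([(u-c['cx'])/K(c),(v-c['cy'])/K(c),1]);o=-R.T@t
    return o+d*(z-o[2])/d[2]
def proj(f,X):
    c=json.load(open(f'pics/{f}.json'));p=np.array(c['R'])@X+np.array(c['t']);return p[:2]/p[2]*K(c)+[c['cx'],c['cy']]
E
python3 - <<'E'
from h import *
for n in('top','scene'): snap(n,n+'0')
a=[cv2.imread(f'pics/{n}0.png') for n in('top','scene')]
cv2.imwrite('pics/both.png',cv2.resize(np.hstack(a),(800,300)))
o=robot.get_obs();print(o['position'],o['tool_rot'],o['ft_force'],o['grip_width'])
for n in('top0','scene0'):
    c=json.load(open(f'pics/{n}.json'));print(-np.array(c['R']).T@c['t'],c['vfov'])
E
```

```text
[ 0.25004135 -0.57209277  0.22164961] [ 9.78879628e-01  2.04435096e-01 -3.21455591e-05 -9.81668831e-04] [ 0.00395395 -0.05966211  0.05257099] 0.08691682175178789
[ 0.45778699 -0.05549268  1.40041903] 53.19618933495009
[ 1.16691641 -0.42447184  0.80863167] 55.257235557360374
```

View pics/top0.png

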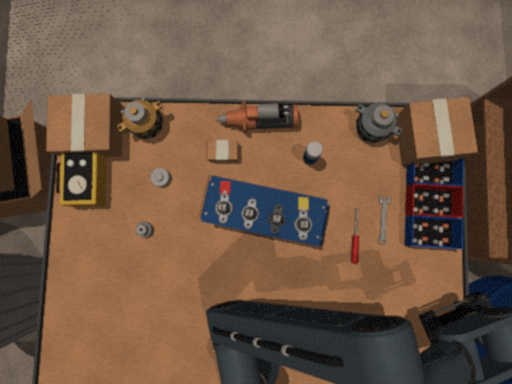

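View pics/scene0.png

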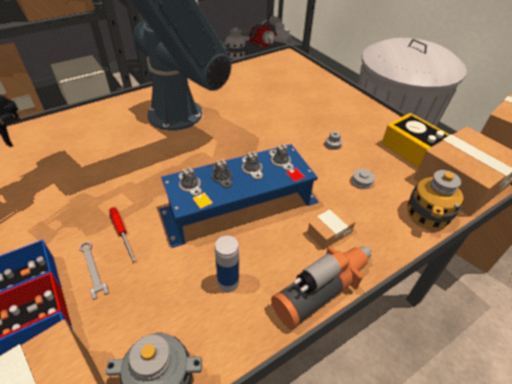

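The yellow-tagged solenoid is the end one, at top about (304,224) and scene about (188,178). I'll enlarge both.

Run:
```python
from h import *
a=cv2.imread('pics/top0.png')[170:250,195:335]; b=cv2.imread('pics/scene0.png')[140:220,155:235]
cv2.imwrite('pics/c1.png',np.hstack([cv2.resize(a[10:80,80:140],(400,467),interpolation=2),cv2.resize(b[15:75,10:60],(389,467),interpolation=2)]))
for uv in((321,245),(328,202),(204,216),(211,178)): print(uv,ray('top0',*uv,.12))
```

```text
(321, 245) [ 0.43182408 -0.23186432  0.12      ]
(328, 202) [ 0.57495206 -0.25357657  0.12      ]
(204, 216) [0.51723498 0.15976446 0.12      ]
(211, 178) [0.646334   0.14147753 0.12      ]
```

View pics/c1.png

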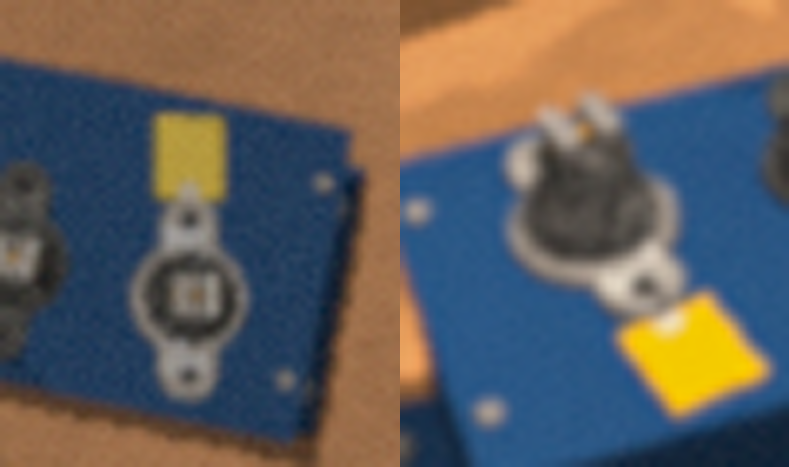

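The left crop (top) shows the tip centre at (195,296), the tag at (190,158) and the ear holes at (190,218) and (188,375). In the right crop (scene) the slotted tip is at about (583,128).

Run:
```python
from h import *
T=lambda x,y:(275+x/6.667-.5+.075,180+y/6.667-.5+.075)
S=lambda x,y:(165+(x-400)/7.78-.45,155+y/7.78-.45)
print('tip top',ray('top0',*T(195,296),.172),'scene',ray('scene0',*S(583,128),.172))
h1=ray('top0',*T(190,218),.125);h2=ray('top0',*T(188,375),.125);tag=ray('top0',*T(190,158),.121)
print('holes',h1,h2,(h1+h2)/2,'tag',tag)
d=tag-(h1+h2)/2;print(np.linalg.norm(d[:2]),np.degrees(np.arctan2(d[1],d[0])))
print('scene tag',ray('scene0',*S(693,353),.121))
# stand
for uv in((350,133),(293,440)): print(ray('top0',*T(*uv),.12))
from scipy.spatial.transform import Rotation as Rn
print(Rn.from_quat(robot.get_obs()['tool_rot']).as_matrix().round(3), ray('top0',321,245,.12))
```

```text
tip top [ 0.49788065 -0.16938652  0.172     ] scene [ 0.49986532 -0.16872635  0.172     ]
holes [ 0.53812069 -0.17065217  0.125     ] [ 0.46029773 -0.17089901  0.125     ] [ 0.49920921 -0.17077559  0.125     ] tag [ 0.5684583  -0.17053594  0.121     ]
0.06924950496818241 0.19828139247763396
scene tag [ 0.56496352 -0.16629985  0.121     ]
[ 0.58317783 -0.25041287  0.12      ]
[ 0.42972135 -0.22373451  0.12      ]
[[ 0.916  0.4   -0.   ]
 [ 0.4   -0.916  0.002]
 [ 0.    -0.002 -1.   ]] [ 0.43182408 -0.23186432  0.12      ]
```

Both cameras agree: the tip is at about (0.499, -0.170, 0.172), the flange is along world x, and the hole-to-tag distance is 69 mm against the 70 mm given. I'll move above it with the fingers shut and tool x along world x.

>>> play_rows(
  gripper=[1, 1, 1, 1, 1, 1, 1, 1, 1, 1, 1, 1],
  delta_pos=[
    [0, 0, -2],
    [3.9, -2.7, -4],
    [7.8, -5.4, -4],
    [11.7, -8.1, -4],
    [15.6, -10.8, -4],
    [19.5, -13.4, -4],
    [23.4, -16.1, -4],
    [27.3, -18.8, -4],
    [31.2, -21.5, -4],
    [35.1, -24.2, -4],
    [38.9, -26.9, -4],
    [38.9, -26.9, -4],
  ],
  turn=[
    [0, 0, 0.03],
    [0, 0, 0.08],
    [0, 0, 0.13],
    [0, 0, 0.18],
    [0, 0, 0.23],
    [0, 0, 0.28],
    [0, 0, 0.33],
    [0, 0, 0.37],
    [0, 0, 0.412],
    [0, 0, 0.412],
    [0, 0, 0.412],
    [0, 0, 0.412],
  ],
  squeeze=10,
)

```text
time: 1.6
position: [0.4997, -0.1676, 0.2622]
tool_rot: [1.0, 0.002, -0.0, -0.001]
ft_force: [-0.1, -0.4, 0.5]
grip_width: 0.0003
grip_force: 0.0
```

>>> play_rows(
  gripper=[1, 1],
  delta_pos=[
    [0, 0, 2],
    [0, 0, 3],
  ],
  turn=[
    [0, 0, 0],
    [0, 0, 0],
  ],
)

```text
time: 1.85
position: [0.498, -0.1708, 0.2315]
tool_rot: [1.0, -0.0, -0.001, -0.0]
ft_force: [-0.3, 0.1, 0.4]
grip_width: 0.0006
grip_force: 0.0
```

Run:
```python
from h import *
o=robot.get_obs();print(o['time'],o['position'],o['tool_rot'],o['ft_force'],o['grip_width'])
for n in('wrist','scene','top'): snap(n,n+'1')
w=cv2.imread('pics/wrist1.png');s=cv2.imread('pics/scene1.png')[110:230,120:280]
cv2.imwrite('pics/c2.png',np.hstack([cv2.resize(w,(400,300)),cv2.resize(s,(400,300),interpolation=2)]))
print(proj('wrist1',np.array([.499,-.17,.172]))*400/512, proj('wrist1',o['position'])*400/512)
print((proj('scene1',np.array([.499,-.17,.172]))-[120,110])*2.5, (proj('scene1',o['position'])-[120,110])*2.5)
```

```text
1.85 [ 0.49802334 -0.17075958  0.23146505] [ 9.99999378e-01 -3.19855664e-04 -1.00891592e-03 -3.51654302e-04] [-0.26132425  0.0635809   0.43569229] 0.0005937009071217976
[197.73881493 158.8418721 ] [198.15758532 180.71845748]
[168.6819735  152.46319382] [161.34055409 107.26113953]
```

View pics/c2.png

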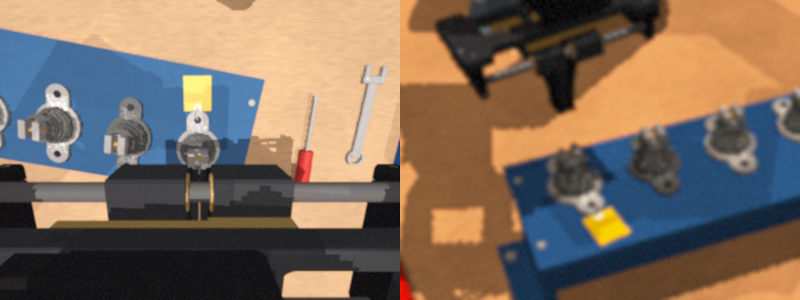

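The shut fingertips are centred over the yellow-tagged solenoid; its tip is at wrist (199,155), where predicted. Next I'll descend to just above contact and press part way.

>>> play_rows(
  gripper=[1, 1, 1, 1, 1, 1, 1, 1],
  delta_pos=[
    [0, 0, 2],
    [0, 0, 4],
    [0, 0, 5],
    [0, 0, 5.6],
    [0, 0, 6],
    [0, 0, 6.3],
    [0, 0, 6.6],
    [0, 0, 6.6],
  ],
  turn=[
    [0, 0, 0],
    [0, 0, 0],
    [0, 0, 0],
    [0, 0, 0],
    [0, 0, 0],
    [0, 0, 0],
    [0, 0, 0],
    [0, 0, 0],
  ],
)

```text
time: 3.0
position: [0.4994, -0.1708, 0.1673]
tool_rot: [1.0, -0.0, 0.001, 0.001]
ft_force: [-0.2, 0.4, 6.6]
grip_width: 0.0008
grip_force: 2.8
```

>>> play_rows(
  gripper=[1, 1, 1, 1, 1],
  delta_pos=[
    [0, 0, 0.2],
    [0, 0, 0.4],
    [0, 0, 0.6],
    [0, 0, 0.6],
    [0, 0, 0.6],
  ],
  turn=[
    [0, 0, 0],
    [0, 0, 0],
    [0, 0, 0],
    [0, 0, 0],
    [0, 0, 0],
  ],
)

```text
time: 3.62
position: [0.4994, -0.1709, 0.1619]
tool_rot: [1.0, 0.0, 0.001, 0.001]
ft_force: [-2.2, 0.2, 8.0]
grip_width: 0.0002
grip_force: 4.2
```

>>> play_rows(
  gripper=[1, 1, 1],
  delta_pos=[
    [0, 0, 0.1],
    [0, 0, 0.15],
    [0, 0, 0.15],
  ],
  turn=[
    [0, 0, 0],
    [0, 0, 0],
    [0, 0, 0],
  ],
)

```text
time: 4.0
position: [0.4994, -0.1709, 0.1605]
tool_rot: [1.0, 0.0, 0.001, 0.001]
ft_force: [-2.3, 0.4, 9.1]
grip_width: 0.0002
grip_force: 4.5
```

>>> play_rows(
  gripper=[1, 1, 1],
  delta_pos=[
    [0, 0, 0.08],
    [0, 0, 0.08],
    [0, 0, 0.08],
  ],
  turn=[
    [0, 0, 0],
    [0, 0, 0],
    [0, 0, 0],
  ],
)

```text
time: 4.38
position: [0.4995, -0.1709, 0.1602]
tool_rot: [1.0, 0.0, 0.001, 0.001]
ft_force: [-2.2, 1.2, 12.4]
grip_width: 0.0006
grip_force: 6.1
```

The force is rising faster than the spring alone would, so the plunger is against its stop. I'll add a hair more, hold, then retract.

>>> play_rows(
  gripper=[1, 1, 1],
  delta_pos=[
    [0, 0, 0.05],
    [0, 0, 0.05],
    [0, 0, 0.05],
  ],
  turn=[
    [0, 0, 0],
    [0, 0, 0],
    [0, 0, 0],
  ],
)

```text
time: 4.75
position: [0.4995, -0.1709, 0.1602]
tool_rot: [1.0, 0.0, 0.001, 0.001]
ft_force: [-3.5, 1.7, 14.8]
grip_width: 0.0006
grip_force: 7.6
```

>>> play_rows(
  gripper=[1, 1, 1, 1, 1, 1, 1, 1, 1],
  delta_pos=[
    [0, 0, -0.3],
    [0, 0, -0.6],
    [0, 0, -0.9],
    [0, 0, -1.2],
    [0, 0, -1.6],
    [0, 0, -2.2],
    [0, 0, -2.8],
    [0, 0, -2.8],
    [0, 0, -2.8],
  ],
  turn=[
    [0, 0, 0],
    [0, 0, 0],
    [0, 0, 0],
    [0, 0, 0],
    [0, 0, 0],
    [0, 0, 0],
    [0, 0, 0],
    [0, 0, 0],
    [0, 0, 0],
  ],
)

```text
time: 5.88
position: [0.4989, -0.1704, 0.1856]
tool_rot: [1.0, -0.0, -0.0, -0.0]
ft_force: [-0.4, 0.1, -0.2]
grip_width: 0.0003
grip_force: 0.0
```

Run:
```python
from h import *
for n in('scene','top'): snap(n,n+'2')
a=[cv2.imread(f'pics/scene{i}.png')[130:220,150:260] for i in(0,2)]
cv2.imwrite('pics/c3.png',cv2.resize(np.hstack(a),(800,327),interpolation=2))
```

```text
(no output)
```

View pics/c3.png

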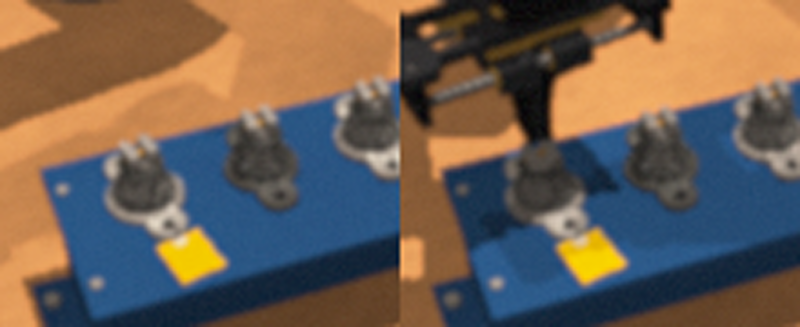

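The solenoid has not moved and there is daylight under the fingertips, but the tip is in shadow. The force at the onset of the second press will show whether the plunger came out.

>>> play_rows(
  gripper=[1, 1, 1, 1, 1],
  delta_pos=[
    [0, 0, 0.6],
    [0, 0, 1.1],
    [0, 0, 1.4],
    [0, 0, 1.7],
    [0, 0, 1.7],
  ],
  turn=[
    [0, 0, 0],
    [0, 0, 0],
    [0, 0, 0],
    [0, 0, 0],
    [0, 0, 0],
  ],
)

```text
time: 6.6
position: [0.4987, -0.1703, 0.1689]
tool_rot: [1.0, -0.0, -0.0, -0.0]
ft_force: [-2.2, 1.0, 4.7]
grip_width: 0.0
grip_force: 2.4
```

The force is 4.7 N at z = 0.169, so the plunger had sprung fully out. Now the second press to the same depth, then withdraw.

>>> play_rows(
  gripper=[1, 1, 1, 1, 1, 1, 1, 1],
  delta_pos=[
    [0, 0, 0.3],
    [0, 0, 0.6],
    [0, 0, 0.8],
    [0, 0, 0.95],
    [0, 0, 1.05],
    [0, 0, 1.1],
    [0, 0, 1.1],
    [0, 0, 1.1],
  ],
  turn=[
    [0, 0, 0],
    [0, 0, 0],
    [0, 0, 0],
    [0, 0, 0],
    [0, 0, 0],
    [0, 0, 0],
    [0, 0, 0],
    [0, 0, 0],
  ],
)

```text
time: 7.6
position: [0.4988, -0.1705, 0.1601]
tool_rot: [1.0, 0.0, 0.0, 0.0]
ft_force: [-4.9, 2.2, 17.7]
grip_width: 0.0003
grip_force: 9.2
```

>>> play_rows(
  gripper=[1, 1, 1, 1, 1, 1, 1, 1, 1, 1, 1, 1],
  delta_pos=[
    [0, 0, -0.3],
    [0, 0, -0.6],
    [0, 0, -0.9],
    [0, 0, -1.2],
    [0, 0, -1.6],
    [0, 0, -2.5],
    [0, 0, -4],
    [0, 0, -6],
    [0, 0, -8],
    [0, 0, -10],
    [0, 0, -10],
    [0, 0, -10],
  ],
  turn=[
    [0, 0, 0],
    [0, 0, 0],
    [0, 0, 0],
    [0, 0, 0],
    [0, 0, 0],
    [0, 0, 0],
    [0, 0, 0],
    [0, 0, 0],
    [0, 0, 0],
    [0, 0, 0],
    [0, 0, 0],
    [0, 0, 0],
  ],
)

```text
time: 9.1
position: [0.4987, -0.1703, 0.2575]
tool_rot: [1.0, -0.0, -0.0, -0.0]
ft_force: [-0.8, 1.1, -0.1]
grip_width: 0.0006
grip_force: 0.0
```

Run:
```python
from h import *
print(robot.get_obs()['position'])
for n in('scene','wrist'): snap(n,n+'3')
a=[cv2.imread(f'pics/scene{i}.png')[130:220,150:260] for i in(0,3)]
cv2.imwrite('pics/c4.png',cv2.resize(np.hstack(a),(800,327),interpolation=2))
```

```text
[ 0.49868685 -0.17032291  0.25748699]
```

View pics/c4.png

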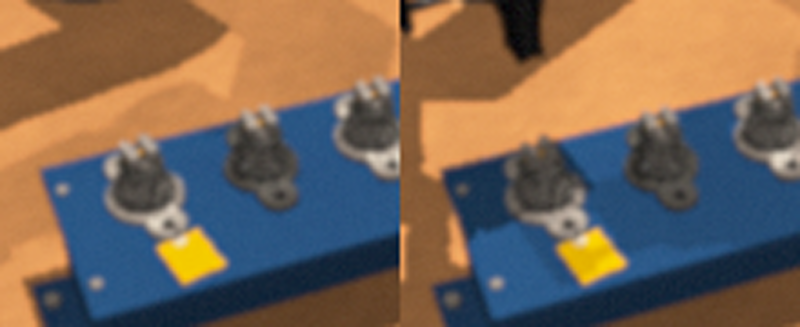

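The tip is out at the same height as at the start, the solenoid is in its place, and the arm is clear.

```bash
python3 -c "
from rig import robot
print(robot.hand_in())"
```

```text
the job is handed in; nothing more can be done
None
```

I pressed the yellow-tagged solenoid's plunger fully in twice, at no more than about 18 N in the readings; it sprang fully back out both times, and I withdrew the arm clear and handed the job in (no verdict was returned).

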